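Key the slicing disc onto the food processor

TASK

The slicing disc of the food processor is lying on its spindle but rides high, because its rim notch is not over the key of the base. With a fingertip push the disc's upright tab round until the notch is over the key, then press the disc down until it is fully home, and take the hand away. Only push and press: do not pinch the tab, do not lift the disc, and leave the things standing around where they are.

Things in the scene. Friction and masses are not known exactly. Their poses are not given: they have to be found in the camera images.
- slicer: White round motor base of a small food processor, 184 mm across, bowl removed, fixed. Origin: centre of its underside, on the vertical spindle axis. Deck 60 mm up. On its own +x side a grey key block (70 to 84 mm from the axis, 20 wide, top 82 mm up) stands just outside the disc's rim; from it the key points inward under the rim. Grey dial on the -x side: fixed.
- key (a point): The round steel key, 8 mm thick, level, from the key block inward to 52 mm from the axis. This point: on its top, 58 mm from the axis along the base's +x, 68 mm up.
- disc (a joint): Turn of the disc in rad, growing anticlockwise seen from above; 0 or 2 pi: notch over the key. Starts between 1.0 and 5.28, stops at -1 and 7.3, so it can go either way. Stays where it is left; some 1.5 N at the tab turns it. The key enters the notch within 0.065 rad of exact; otherwise the rim lands on the key after 1 mm.
- seat (a joint): How far the disc is pressed down the spindle, m: 0 riding high (start), 0.008 fully home, negative if lifted. Snug: about 8 N presses it down and it stays where it is left. The disc cannot tilt.
- notch (a point): Middle of the notch in the disc's rim, 58 mm from the axis; open at the rim, 16 mm wide, 13 mm deep. The disc is plain aluminium, 128 mm across, 5 mm thick, its top 74 mm above the worktop riding high, 66 mm when home.
- boss (a point): Top centre of the low black boss in the middle of the disc, on the axis, 36 mm across and 5 mm high: the place to press. 79 mm above the worktop riding high, 71 mm when home.
- tab (a point): Centre of the black upright tab on the disc, 47 mm from the axis on the side opposite the notch. The tab is 16 mm long along the radius, 14 mm thick across it and rises 24 mm above the disc's top; this point is half-way up. Push it on a flat side, along the circle, with the outside of one finger: its corner can wedge in the gap between two shut fingertips.
- tab_left: The half (7 mm thick) of the tab on the +y side of the disc, where disc x points from the axis to the notch. Pushing this face turns the disc anticlockwise (joint grows). Origin: foot of this half. x, y as the disc's.
- tab_right: The other half of the tab, own -y side; pushing this face turns the disc clockwise (joint falls). Origin: foot of this half.
- tin_1: Food tin, 75 mm across, 58 high mm, loose, not part of the job: leave it standing. Origin: centre of its underside.
- garlic_1: Garlic bulb, about 60 mm across, 59 high mm, loose, not part of the job: leave it standing. Origin: centre of its underside.
- mill_2: Small round-topped salt mill, 44 mm across, 90 high mm, loose, not part of the job: leave it standing. Origin: centre of its underside.
- bottle_1: Small brown dropper bottle, 33 mm across, 102 high mm, loose, not part of the job: leave it standing. Origin: centre of its underside.
- lemon_1: Lemon, about 78 x 55 x 56 mm, loose, not part of the job: leave it standing. Origin: centre of its underside.
- spice_jar_1: Glass spice jar with a dark cap, 41 mm across, 105 high mm, loose, not part of the job: leave it standing. Origin: centre of its underside.

How it is judged:
By the outcome, as a careful person would: the job done as asked, in the order asked, and still so for the second after the job is handed in, with the robot touching nothing.
It also fails if it takes over 48 s, if anything falls off the work surface, if the arm or the gripper's body presses on something with over 40 N, if the wrist force passes 120 N, or if a joint passes its speed limit or range.

ROBOT

A 7-joint arm with a two-finger parallel gripper is mounted at the origin on a cart in front of the work surface, level with it; the furniture and walls round the work are solid. World frame = base frame: x ahead of the robot, y to its left, z up, the work surface at z = 0. Lengths are in mm, angles in rad, forces in N, time in s.
With the tool pointing down it reaches from about 400 to 875 mm from the base axis. Payload 4.4 kg.
Tool frame: the origin (TCP) lies at the very end of the fingers, on their centre line; the grasp point (between the pads) lies 19 mm behind it; y points along the fingers, z is the direction in which the jaws open and shut, and the axes are right-handed (so a half turn about y gives the same grasp; the last joint's range is limited). The gripper opens to 85 mm and grips with 20 to 120 N. Pads are 22 mm wide; open, the fingers measure 114 mm over their backs; the gripper's body (76 mm by 85 mm) begins 54 mm behind the grasp point. The pads swing forward as they close: fully open they stand 13 mm farther back than shut.
Start: joints at [1.193, 0.628, 0.038, 1.517, -0.027, 0.996, -0.02], TCP at [199.43, -618.664, 231.313] pointing down, gripper open.
Joint ranges: [-3.06, 3.06], [-0.37, 2.12], [-1.25, 1.32], [0.18, 2.47], [-1.1, 4.24], [0.23, 1.98], [-2.94, 2.94]. Speed limits (rad/s): [2.57, 2.57, 3.14, 3.14, 3.14, 3.14, 3.14].

INTERFACE

Orientations are given as [roll, pitch, yaw] about the fixed x, y, z axes, in that order (R = Rz(yaw) Ry(pitch) Rx(roll)).
In Python, from cell import read_state, get_image, finish_job gives the robot as it stands. The module is installed in compiled form; this text tells all that it offers.
- The arm moves only by the tool servo_tool, never from a script. Its argument "increments" is a list of rows, each an object of numbers: "dx", "dy", "dz": the shift along the world's x, y, z in cm; "ax", "ay", "az": the turn, a rotation vector about the world's x, y, z in rad; "claw": the closure, from -1 (fully open) to 1 (shut). A call has 1 to 8 rows; each row is the pose to reach, as a shift and turn from the pose commanded when the call began; what a row does not reach only later rows make up. A row lasts 1/12 s, in which the tool goes at most 41.7 mm and 7.16 degrees, less where a joint would pass 70% of its speed; a pose out of reach is approached as far as the arm can. A call with a gripper value outside its range is refused whole. The fingers move at their own pace and stop on an object; the grip force is fixed at half the most. Time passes only in rows, so rows that repeat a pose let the fingers close. It gives the time, the measured TCP pose, the force and the opening at its end, in the units of the state.
- read_state(): the state, without advancing time (a new reading comes with each control period).
- get_image(name): name is "scene" or "top"; returns a dict with "color" (384x512x3 uint8, red, green, blue), "fov_y" (degrees; the focal length in pixels is half the picture's height over the tangent of half this angle, whatever the lens; pixels are square), "cx", "cy" (the principal point, pixels), "R" (3x3) and "t" (3): a world point X has camera coordinates R X + t. Camera axes: x right, y down, z forward; pixel columns grow to the right and rows downward; lengths in mm; the calibration is good to about 2 mm. A picture is of the moment at which its call begins. There is no depth.
- finish_job(): hands the job in, once; it reports no verdict.
The state is a dict: "clock": time; "qpos": joint angles; "qd": joint speeds; "tau": joint torques, N m; "eef_pos": TCP position; "tool_rot": TCP orientation; "force": force on the tool from outside, world axes, zero at the start; "torque": the same for the moment, N m; "width": finger opening in mm.
Only numpy, scipy, OpenCV 4.12 (cv2) and the standard library are available. Lean on these libraries where they do the work, as an engineer would, in place of code of your own. Each camera call takes 0.05 s, during which the arm holds its last target.

## Working session

There is one attempt and no reset: what is moved stays moved. The work goes in short steps, Python scripts to look and compute and a tool call to move; the robot and the scene stay as the last step left them, time stands still between calls to the robot, and variables do not carry over. Pictures are saved under pics/ and viewed, and the job is handed in when it is done.

Besides the shell and the picture viewer there is one more tool, called in YAML: its name, and indented under it one key for each argument. servo_tool: Moves the arm, as the interface text tells. Its arguments: {"type":"object","properties":{"increments":{"type":"array","items":{"type":"object","properties":{"dx":{"type":"number"},"dy":{"type":"number"},"dz":{"type":"number"},"ax":{"type":"number"},"ay":{"type":"number"},"az":{"type":"number"},"claw":{"type":"number"}}}}},"required":["increments"]}

```bash
mkdir -p pics
python3 - <<'E'
from cell import *
import cv2,pickle
s=read_state();print({k:s[k] for k in('clock','eef_pos','tool_rot','force','width')})
for n in('scene','top'):
    d=get_image(n);pickle.dump(d,open(n+'0.pkl','wb'));cv2.imwrite(f'pics/{n}0.png',d['color'][:,:,::-1])
    print(n,d['fov_y'],d['cx'],d['cy'],d['R'],d['t'])
E
```

```text
{'clock': 0.0, 'eef_pos': array([ 199.23933621, -618.0342575 ,  230.39180559]), 'tool_rot': array([-1.57273810e+00, -3.17093974e-05, -2.82975769e+00]), 'force': array([0.64681138, 0.13308707, 0.36920747]), 'width': 85.81247163498101}
scene 45.08341302581326 246.04508924860482 189.6454200064426 [[-0.1060862  -0.99434224  0.00540677]
 [-0.78450622  0.08035533 -0.61489268]
 [ 0.6109793  -0.06947327 -0.78859226]] [204.67647451 503.63724628 854.3713915 ]
top 46.347545220382116 255.58606503642747 191.16069918654003 [[ 0.01272972 -0.9997376   0.01904418]
 [-0.98321221 -0.01598177 -0.18176452]
 [ 0.18202119 -0.01641066 -0.98315766]] [ 134.15199597  567.32798378 1069.91027698]
```

View pics/scene0.png

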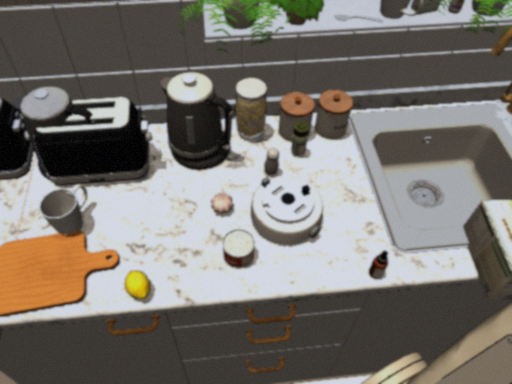

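View pics/top0.png

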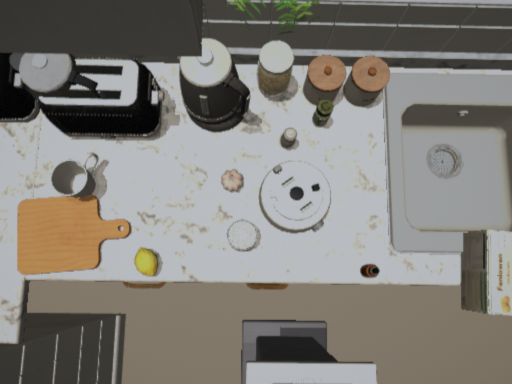

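Run:
```python
import cv2
a=cv2.imread('pics/top0.png')[145:245,245:345];b=cv2.imread('pics/scene0.png')[160:250,240:335]
cv2.imwrite('pics/z0.png',cv2.resize(a,(600,600),interpolation=cv2.INTER_CUBIC))
cv2.imwrite('pics/z1.png',cv2.resize(b,(570,540),interpolation=cv2.INTER_CUBIC))
```

```text
(no output)
```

View pics/z0.png

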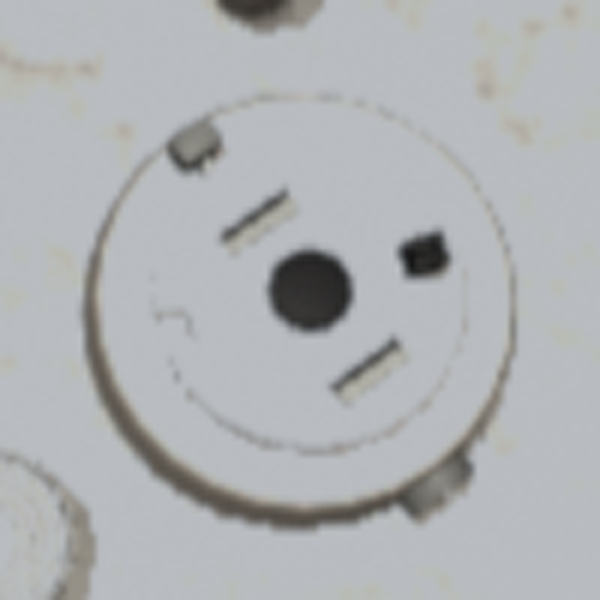

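View pics/z1.png

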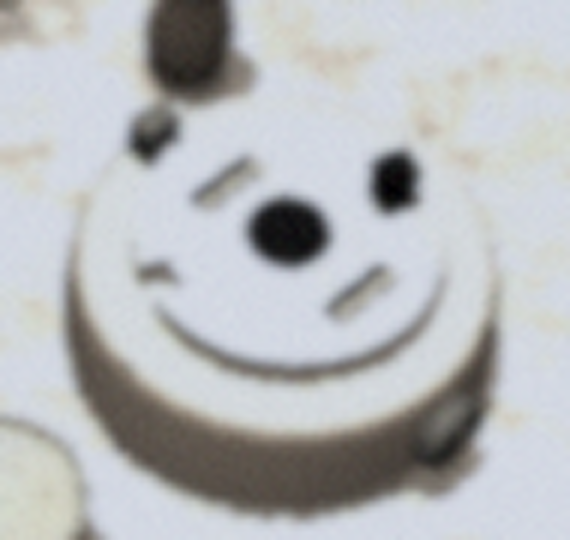

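```bash
cat > h.py <<'E'
import numpy as np,cv2,pickle
def ray(d,u,v,z):
    f=192/np.tan(np.radians(d['fov_y']/2));f=d['color'].shape[0]/2/np.tan(np.radians(d['fov_y']/2))
    R=np.array(d['R']);c=-R.T@d['t'];r=R.T@np.array([(u-d['cx'])/f,(v-d['cy'])/f,1])
    return c+r*(z-c[2])/r[2]
def proj(d,X):
    f=d['color'].shape[0]/2/np.tan(np.radians(d['fov_y']/2));p=np.array(d['R'])@X+d['t'];return f*p[0]/p[2]+d['cx'],f*p[1]/p[2]+d['cy']
def blobs(d,box,thr=75,amin=15):
    x0,x1,y0,y1=box
    g=d['color'].max(2)[y0:y1,x0:x1];m=(g<thr).astype(np.uint8)
    n,l,s,c=cv2.connectedComponentsWithStats(m)
    return [(s[i,4],c[i]+[x0,y0]) for i in range(1,n) if s[i,4]>=amin]
E
python3 - <<'E'
from h import *
for n,box in(('top',(255,335,165,240)),('scene',(250,325,172,235))):
    d=pickle.load(open(n+'0.pkl','rb'))
    for a,c in blobs(d,box): print(n,a,c,[ray(d,*c,z)[:2].round(1) for z in (79,86,92,98)])
d=pickle.load(open('top0.pkl','rb'));print('key',ray(d,277.5,168.8,82)); print('notch',ray(d,245+175/6,145+322/6,74))
print('dial',ray(d,245+440/6,145+480/6,40))
d=pickle.load(open('scene0.pkl','rb'));print('key',ray(d,240+155/6,160+125/6,80));print('notch',ray(d,240+155/6,160+272/6,74))
top=pickle.load(open('top0.pkl','rb'));
for nm,(u,v),z in [('garlic',(232,180),30),('tin',(242,235),58),('mill',(290,134),70)]: print(nm,ray(top,u,v,z))
E
```

```text
top 35 [315.28571429 187.2       ] [array([572.3,  -3. ]), array([570.9,  -1.9]), array([569.8,  -1. ]), array([ 5.686e+02, -1.000e-01])]
top 123 [296.31707317 192.91056911] [array([557.4,  43.5]), array([556.1,  44.3]), array([555. ,  44.9]), array([553.9,  45.6])]
scene 27 [271.         172.85185185] [array([642.2,  73.8]), array([636.4,  74.9]), array([631.4,  75.9]), array([626.5,  76.9])]
scene 45 [305.37777778 189.91111111] [array([578.9,  -3.3]), array([573.6,  -1.6]), array([ 5.69e+02, -1.00e-01]), array([564.5,   1.4])]
scene 90 [287.62222222 198.24444444] [array([557.9,  44.6]), array([552.7,  46. ]), array([548.3,  47.2]), array([543.9,  48.4])]
scene 30 [313.73333333 232.16666667] [array([4.547e+02, 3.000e-01]), array([450.4,   2. ]), array([446.7,   3.5]), array([443.,   5.])]
key [616.16806258  89.83999692  82.        ]
notch [543.12801732  97.16421599  74.        ]
dial [484.01304122 -15.46096125  40.        ]
key [616.75737001  90.49068083  80.        ]
notch [545.66987479  99.73500122  74.        ]
garlic [597.17192707 202.62901609  30.        ]
tin [454.82696746 174.1932455   58.        ]
mill [709.50429819  57.88781841  70.        ]
```

Run:
```python
from h import *
import cv2
for n in('top','scene'):
    d=pickle.load(open(n+'0.pkl','rb'))
    for X in [(0,0,0),(0,0,330),(199,-618,231),(199,-618,400),(600,7,200)]: print(n,X,np.round(proj(d,np.array(X,float))))
    a=d['color'][:,:,::-1][170:384,400:512]
    cv2.imwrite(f'pics/b_{n}.png',cv2.resize(a,None,fx=2.8,fy=2.8))
d=pickle.load(open('top0.pkl','rb'))
for u,v in [(489,233),(485,312),(463,310)]: print([ray(d,u,v,z).round() for z in (0,100,200)])
d=pickle.load(open('scene0.pkl','rb'))
for u,v in [(483,206),(500,295)]: print([ray(d,u,v,z).round() for z in (0,100,200)])
```

```text
top (0, 0, 0) [312. 429.]
top (0, 0, 330) [340. 496.]
top (199, -618, 231) [638. 362.]
top (199, -618, 400) [728. 383.]
top (600, 7, 200) [319. 164.]
scene (0, 0, 0) [357. 462.]
scene (0, 0, 330) [407. 424.]
scene (199, -618, 231) [688. 276.]
scene (199, -618, 400) [772. 224.]
scene (600, 7, 200) [305. 151.]
[array([ 474., -466.,    0.]), array([ 464., -411.,  100.]), array([ 455., -357.,  200.])]
[array([ 275., -439.,    0.]), array([ 283., -387.,  100.]), array([ 290., -335.,  200.])]
[array([ 280., -384.,    0.]), array([ 287., -336.,  100.]), array([ 294., -289.,  200.])]
[array([ 538., -478.,    0.]), array([ 473., -407.,  100.]), array([ 407., -336.,  200.])]
[array([ 292., -411.,    0.]), array([ 251., -347.,  100.]), array([ 211., -282.,  200.])]
```

View pics/b_top.png

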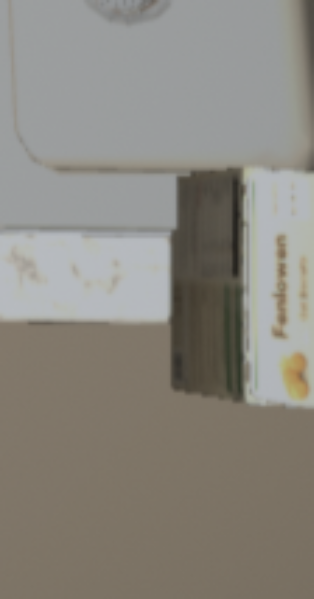

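View pics/b_scene.png

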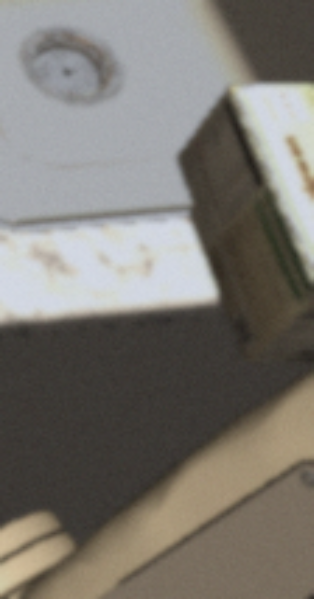

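servo_tool:
  increments:
    - {"dx": 1,"dy": 1.6,"dz": 0.5,"az": 0.05,"claw": 1}
    - {"dx": 3,"dy": 4.7,"dz": 1,"az": 0.13,"claw": 1}
    - {"dx": 5,"dy": 7.8,"dz": 1.5,"az": 0.21,"claw": 1}
    - {"dx": 7,"dy": 11,"dz": 2,"az": 0.29,"claw": 1}
    - {"dx": 9,"dy": 14,"dz": 2,"az": 0.37,"claw": 1}
    - {"dx": 11,"dy": 17.1,"dz": 2,"az": 0.45,"claw": 1}
    - {"dx": 13,"dy": 20.2,"dz": 2,"az": 0.53,"claw": 1}
    - {"dx": 15,"dy": 23.4,"dz": 2,"az": 0.61,"claw": 1}

```text
invalid input at $.increments[0]: expected keys dx, dy, dz, ax, ay, az, claw
```

servo_tool:
  increments:
    - {"dx": 1,"dy": 1.6,"dz": 0.5,"ax": 0,"ay": 0,"az": 0.05,"claw": 1}
    - {"dx": 3,"dy": 4.7,"dz": 1,"ax": 0,"ay": 0,"az": 0.13,"claw": 1}
    - {"dx": 5,"dy": 7.8,"dz": 1.5,"ax": 0,"ay": 0,"az": 0.21,"claw": 1}
    - {"dx": 7,"dy": 11,"dz": 2,"ax": 0,"ay": 0,"az": 0.29,"claw": 1}
    - {"dx": 9,"dy": 14,"dz": 2,"ax": 0,"ay": 0,"az": 0.37,"claw": 1}
    - {"dx": 11,"dy": 17.1,"dz": 2,"ax": 0,"ay": 0,"az": 0.45,"claw": 1}
    - {"dx": 13,"dy": 20.2,"dz": 2,"ax": 0,"ay": 0,"az": 0.53,"claw": 1}
    - {"dx": 15,"dy": 23.4,"dz": 2,"ax": 0,"ay": 0,"az": 0.61,"claw": 1}

```text
clock: 0.77
eef_pos: [349.9, -383.1, 251.2]
tool_rot: [-1.571, -0.0, -2.216]
force: [0.2, -0.2, 0.1]
width: 0.5
```

servo_tool:
  increments:
    - {"dx": 2,"dy": 3.1,"dz": 0,"ax": 0,"ay": 0,"az": 0.08,"claw": 1}
    - {"dx": 4,"dy": 6.3,"dz": 0,"ax": 0,"ay": 0,"az": 0.16,"claw": 1}
    - {"dx": 6,"dy": 9.4,"dz": 0,"ax": 0,"ay": 0,"az": 0.24,"claw": 1}
    - {"dx": 8,"dy": 12.5,"dz": 0,"ax": 0,"ay": 0,"az": 0.32,"claw": 1}
    - {"dx": 10,"dy": 15.6,"dz": 0,"ax": 0,"ay": 0,"az": 0.4,"claw": 1}
    - {"dx": 12,"dy": 18.7,"dz": 0,"ax": 0,"ay": 0,"az": 0.48,"claw": 1}
    - {"dx": 14,"dy": 21.9,"dz": 0,"ax": 0,"ay": 0,"az": 0.56,"claw": 1}
    - {"dx": 16,"dy": 25,"dz": 0,"ax": 0,"ay": 0,"az": 0.64,"claw": 1}

```text
clock: 1.43
eef_pos: [509.8, -132.9, 251.2]
tool_rot: [-1.571, 0.0, -1.576]
force: [0.4, 0.3, 0.7]
width: 0.0
```

servo_tool:
  increments:
    - {"dx": 2,"dy": 3.1,"dz": -1,"ax": 0,"ay": 0,"az": 0.08,"claw": 1}
    - {"dx": 4,"dy": 6.3,"dz": -2.5,"ax": 0,"ay": 0,"az": 0.16,"claw": 1}
    - {"dx": 6,"dy": 9.4,"dz": -5,"ax": 0,"ay": 0,"az": 0.24,"claw": 1}
    - {"dx": 8,"dy": 12.2,"dz": -7,"ax": 0,"ay": 0,"az": 0.265,"claw": 1}
    - {"dx": 9.1,"dy": 14.2,"dz": -9,"ax": 0,"ay": 0,"az": 0.265,"claw": 1}
    - {"dx": 9.1,"dy": 14.2,"dz": -11,"ax": 0,"ay": 0,"az": 0.265,"claw": 1}
    - {"dx": 9.1,"dy": 14.2,"dz": -11,"ax": 0,"ay": 0,"az": 0.265,"claw": 1}

```text
clock: 2.02
eef_pos: [597.7, 9.2, 137.0]
tool_rot: [-1.578, 0.003, -1.311]
force: [-1.7, -1.4, -0.7]
width: -0.2
```

```bash
cat > look.py <<'E'
from cell import *
from h import *
import sys
k=sys.argv[1]
s=read_state();print({k:np.round(s[k],3) for k in('clock','eef_pos','tool_rot','force','qpos')})
ims=[]
for n,box in(('top',(245,345,145,245)),('scene',(240,335,150,250))):
    d=get_image(n);pickle.dump(d,open(n+k+'.pkl','wb'))
    x0,x1,y0,y1=box
    ims.append(cv2.resize(d['color'][y0:y1,x0:x1,::-1],(400,400),interpolation=cv2.INTER_CUBIC))
    for a,c in blobs(d,(255,335,165,240) if n=='top' else (250,325,172,235)):
        X=ray(d,*c,93);Y=ray(d,*c,79);print(n,a,c.round(1),'z79',Y[:2].round(1),'z93',X[:2].round(1),'ang',np.arctan2(X[1]-44.2,X[0]-557.6).round(3),'r',np.hypot(X[1]-44.2,X[0]-557.6).round(1))
cv2.imwrite(f'pics/l{k}.png',np.hstack(ims))
E
python3 look.py 1
```

```text
{'clock': np.float64(2.017), 'eef_pos': array([597.693,   9.207, 136.961]), 'tool_rot': array([-1.578,  0.003, -1.311]), 'force': array([-1.702, -1.355, -0.661]), 'qpos': array([ 0.168,  0.695, -0.37 ,  1.742,  0.335,  0.775, -0.108])}
top 456 [321.5 175.7] z79 [601.5 -18.8] z93 [598.3 -16.4] ang -0.979 r 73.0
top 122 [296.4 192.9] z79 [557.4  43.4] z93 [554.8  44.9] ang 2.89 r 2.9
scene 23 [271.  172.8] z79 [642.3  73.8] z93 [630.7  76.1] ang 0.411 r 79.7
scene 57 [305.4 189.5] z79 [580.3  -3.7] z93 [ 5.697e+02 -2.000e-01] ang -1.306 r 46.0
scene 89 [287.7 198.2] z79 [557.9  44.5] z93 [547.7  47.2] ang 2.845 r 10.4
scene 25 [314.4 232.2] z79 [454.4  -1.3] z93 [445.7   2.2] ang -2.782 r 119.5
```

View pics/l1.png

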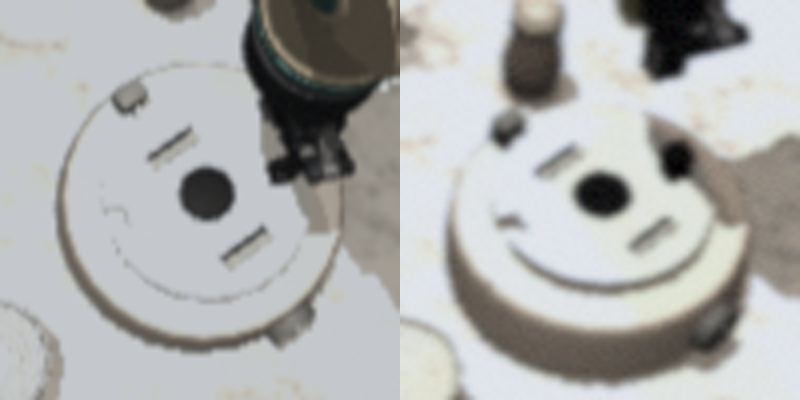

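servo_tool:
  increments:
    - {"dx": 0,"dy": 0,"dz": -2,"ax": 0,"ay": 0,"az": 0,"claw": 1}
    - {"dx": 0,"dy": 0,"dz": -4,"ax": 0,"ay": 0,"az": 0,"claw": 1}
    - {"dx": 0,"dy": 0,"dz": -5.5,"ax": 0,"ay": 0,"az": 0,"claw": 1}
    - {"dx": 0,"dy": 0,"dz": -6,"ax": 0,"ay": 0,"az": 0,"claw": 1}
    - {"dx": 0,"dy": 0,"dz": -6,"ax": 0,"ay": 0,"az": 0,"claw": 1}
    - {"dx": 0,"dy": 0,"dz": -6,"ax": 0,"ay": 0,"az": 0,"claw": 1}

```text
clock: 2.62
eef_pos: [601.2, 6.5, 82.7]
tool_rot: [-1.569, -0.001, -1.316]
force: [1.1, -0.1, -0.2]
width: 0.2
```

```bash
python3 look.py 2
python3 - <<'E'
import numpy as np
A=np.array([557.6,44.2])
for off in (21.5,):
  for th in (-1.2,-1.31,-1.45,-1.6,-1.75,-1.9,-2.05,-2.2,-2.3,-2.4,-2.47,-2.52):
    t=np.array([np.sin(th),-np.cos(th)]); p=A+47*np.array([np.cos(th),np.sin(th)])-off*t
    print(th,p.round(1),'yaw',round(th+np.pi/2-np.pi/2,3))
E
```

```text
{'clock': np.float64(2.617), 'eef_pos': array([601.2  ,   6.539,  82.675]), 'tool_rot': array([-1.569e+00, -1.000e-03, -1.316e+00]), 'force': array([ 1.13 , -0.089, -0.236]), 'qpos': array([ 0.147,  0.769, -0.33 ,  1.775,  0.378,  0.659, -0.144])}
top 413 [318.3 178. ] z79 [595.5 -10.6] z93 [592.5  -8.4] ang -0.985 r 63.1
top 77 [326.3 166.8] z79 [624.  -30.9] z93 [620.6 -28.4] ang -0.856 r 96.1
top 121 [296.4 192.9] z79 [557.5  43.3] z93 [554.9  44.8] ang 2.905 r 2.8
scene 23 [271.  172.8] z79 [642.3  73.8] z93 [630.7  76.1] ang 0.411 r 79.7
scene 149 [303.1 176.4] z79 [622.1  -5.4] z93 [610.9  -1.9] ang -0.713 r 70.5
scene 65 [305.3 189.5] z79 [580.2  -3.5] z93 [569.6   0. ] ang -1.305 r 45.8
scene 89 [287.7 198.2] z79 [557.9  44.5] z93 [547.7  47.2] ang 2.845 r 10.4
scene 28 [314.7 232. ] z79 [454.9  -2. ] z93 [446.3   1.4] ang -2.775 r 119.3
-1.2 [594.7   8.2] yaw -1.2
-1.31 [590.5   4.3] yaw -1.31
-1.45 [5.846e+02 1.000e-01] yaw -1.45
-1.6 [577.7  -3.4] yaw -1.6
-1.75 [570.4  -5.9] yaw -1.75
-1.9 [562.8  -7.2] yaw -1.9
-2.05 [555.   -7.4] yaw -2.05
-2.2 [547.3  -6.5] yaw -2.2
-2.3 [542.3  -5.2] yaw -2.3
-2.4 [537.5  -3.4] yaw -2.4
-2.47 [534.2  -1.9] yaw -2.47
-2.52 [531.9  -0.6] yaw -2.52
```

View pics/l2.png

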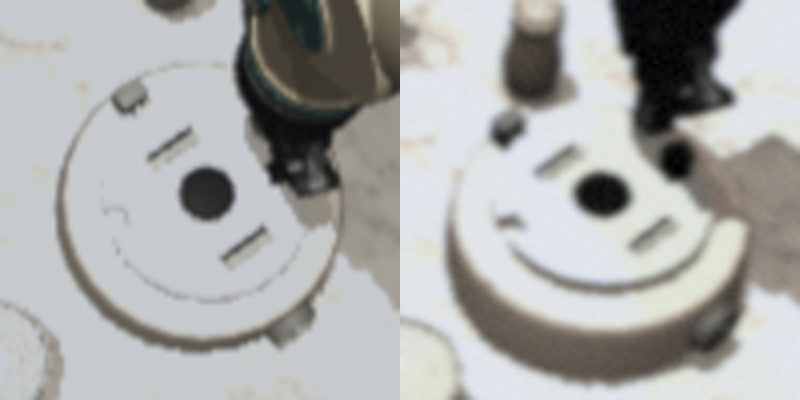

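servo_tool:
  increments:
    - {"dx": -0.5,"dy": -0.2,"dz": 0,"ax": 0,"ay": 0,"az": 0,"claw": 1}
    - {"dx": -1.0,"dy": -0.45,"dz": 0,"ax": 0,"ay": 0,"az": 0,"claw": 1}
    - {"dx": -1.3,"dy": -0.7,"dz": 0,"ax": 0,"ay": 0,"az": -0.07,"claw": 1}
    - {"dx": -1.6,"dy": -0.9,"dz": 0,"ax": 0,"ay": 0,"az": -0.14,"claw": 1}
    - {"dx": -2.0,"dy": -1.1,"dz": 0,"ax": 0,"ay": 0,"az": -0.22,"claw": 1}
    - {"dx": -2.3,"dy": -1.25,"dz": 0,"ax": 0,"ay": 0,"az": -0.29,"claw": 1}
    - {"dx": -2.7,"dy": -1.4,"dz": 0,"ax": 0,"ay": 0,"az": -0.37,"claw": 1}
    - {"dx": -3.05,"dy": -1.5,"dz": 0,"ax": 0,"ay": 0,"az": -0.44,"claw": 1}

```text
clock: 3.38
eef_pos: [570.1, -7.8, 82.0]
tool_rot: [-1.569, 0.001, -1.759]
force: [1.3, 1.0, -0.1]
width: 0.4
```

```bash
python3 look.py 3
```

```text
{'clock': np.float64(3.383), 'eef_pos': array([570.133,  -7.755,  81.999]), 'tool_rot': array([-1.569e+00,  1.000e-03, -1.759e+00]), 'force': array([ 1.333,  1.047, -0.079]), 'qpos': array([ 0.097,  0.725, -0.206,  1.866,  0.253,  0.574, -0.46 ])}
top 254 [326.4 174. ] z79 [605.9 -30.7] z93 [602.7 -28.2] ang -1.013 r 85.3
top 329 [319.6 188.2] z79 [569.9 -13.6] z93 [567.2 -11.4] ang -1.4 r 56.4
top 120 [296.3 192.9] z79 [557.4  43.6] z93 [554.8  45.1] ang 2.837 r 2.9
top 15 [323.3 204.5] z79 [529.7 -21.9] z93 [527.5 -19.5] ang -2.011 r 70.5
scene 23 [271.  172.8] z79 [642.3  73.8] z93 [630.7  76.1] ang 0.411 r 79.7
scene 235 [309.5 184.3] z79 [595.5 -16.9] z93 [584.6 -13.2] ang -1.131 r 63.5
scene 87 [287.6 198.2] z79 [558.   44.6] z93 [547.7  47.3] ang 2.835 r 10.4
scene 27 [314.6 232.2] z79 [454.5  -1.7] z93 [445.8   1.8] ang -2.779 r 119.6
```

View pics/l3.png

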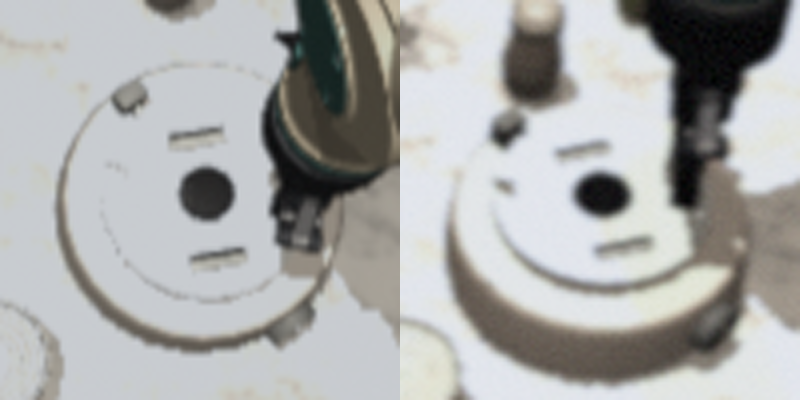

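servo_tool:
  increments:
    - {"dx": -0.35,"dy": -0.07,"dz": 0,"ax": 0,"ay": 0,"az": -0.07,"claw": 1}
    - {"dx": -0.75,"dy": -0.13,"dz": 0,"ax": 0,"ay": 0,"az": -0.15,"claw": 1}
    - {"dx": -1.1,"dy": -0.15,"dz": 0,"ax": 0,"ay": 0,"az": -0.22,"claw": 1}
    - {"dx": -1.55,"dy": -0.15,"dz": 0,"ax": 0,"ay": 0,"az": -0.3,"claw": 1}
    - {"dx": -1.95,"dy": -0.12,"dz": 0,"ax": 0,"ay": 0,"az": -0.38,"claw": 1}
    - {"dx": -2.3,"dy": -0.05,"dz": 0,"ax": 0,"ay": 0,"az": -0.45,"claw": 1}
    - {"dx": -2.6,"dy": 0,"dz": 0,"ax": 0,"ay": 0,"az": -0.51,"claw": 1}
    - {"dx": -2.8,"dy": 0.07,"dz": 0,"ax": 0,"ay": 0,"az": -0.55,"claw": 1}

```text
clock: 4.15
eef_pos: [542.2, -7.1, 81.8]
tool_rot: [-1.57, 0.001, -2.305]
force: [1.1, -0.1, 0.6]
width: 0.3
```

```bash
python3 look.py 4
```

```text
{'clock': np.float64(4.15), 'eef_pos': array([542.209,  -7.144,  81.768]), 'tool_rot': array([-1.570e+00,  1.000e-03, -2.305e+00]), 'force': array([ 1.069, -0.138,  0.552]), 'qpos': array([-0.002,  0.692, -0.055,  1.945,  0.074,  0.504, -0.844])}
top 426 [325.9 181.3] z79 [587.6 -29.3] z93 [584.6 -26.8] ang -1.207 r 76.0
top 239 [318.5 198.8] z79 [543.6 -10.5] z93 [541.3  -8.3] ang -1.873 r 55.0
top 117 [296.3 193. ] z79 [557.2  43.6] z93 [554.7  45.1] ang 2.846 r 3.0
top 16 [310.6 212.3] z79 [510.2   9. ] z93 [508.3  11. ] ang -2.549 r 59.5
scene 23 [271.  172.8] z79 [642.3  73.8] z93 [630.7  76.1] ang 0.411 r 79.7
scene 512 [311.3 186.7] z79 [587.2 -19.8] z93 [576.5 -16.1] ang -1.267 r 63.2
scene 84 [287.7 198.2] z79 [557.9  44.4] z93 [547.6  47.2] ang 2.851 r 10.4
scene 27 [314.8 232. ] z79 [454.9  -2.2] z93 [446.3   1.3] ang -2.774 r 119.3
```

View pics/l4.png

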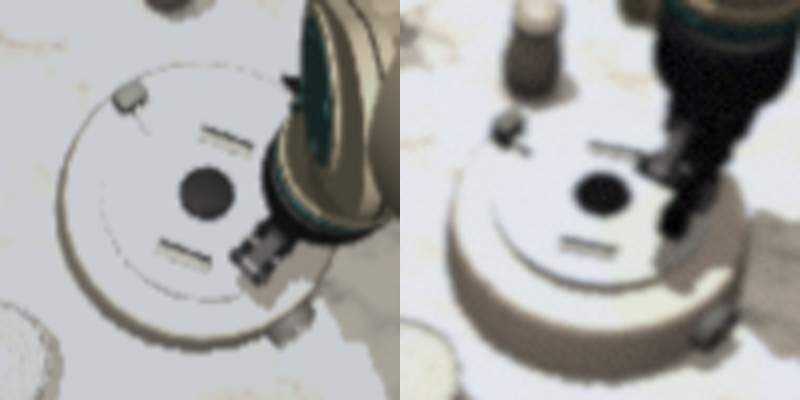

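```bash
cat > slots.py <<'E'
from h import *
import sys
def slots(k,v='top'):
    d=pickle.load(open(f'{v}{k}.pkl','rb'));g=d['color'].astype(float).mean(2)
    H,W=g.shape;P={}
    m=np.zeros((H,W),np.uint8)
    bg=cv2.medianBlur(g.astype(np.uint8),15).astype(float)
    for y in range(150,240):
        for x in range(250,340):
            X=ray(d,x,y,74);r=np.hypot(X[0]-557.6,X[1]-44.2)
            if 22<r<46 and g[y,x]<bg[y,x]-20: m[y,x]=1
    n,l,s,c=cv2.connectedComponentsWithStats(m,connectivity=8)
    out=[]
    for i in range(1,n):
        if s[i,4]<12: continue
        ys,xs=np.where(l==i);w=(bg-g)[ys,xs]
        Q=np.array([ray(d,a,b,74)[:2] for a,b in zip(xs,ys)]);cc=(Q*w[:,None]).sum(0)/w.sum()
        _,e=np.linalg.eigh(np.cov(Q.T,aweights=w));v1=e[:,1]
        out.append((s[i,4],cc.round(1).tolist(),round(np.arctan(v1[1]/v1[0]),3),np.sqrt(_).round(1).tolist()))
    return out
for k in sys.argv[1:]:
    for v in('top','scene'):print(k,v,*slots(k,v),sep='\n  ')
E
python3 slots.py 0 3 4
```

```text
0
  top
  (np.int32(43), [588.5, 65.7], np.float64(-0.938), [1.9, 9.8])
  (np.int32(17), [570.6, 3.0], np.float64(0.304), [1.7, 4.4])
  (np.int32(43), [527.4, 20.6], np.float64(-0.915), [1.7, 10.0])
0
  scene
  (np.int32(58), [589.6, 66.6], np.float64(-0.94), [3.2, 9.8])
  (np.int32(18), [573.5, 3.7], np.float64(0.282), [1.8, 5.3])
  (np.int32(61), [529.3, 20.5], np.float64(-0.936), [3.1, 9.8])
3
  top
  (np.int32(56), [594.6, 50.3], np.float64(-1.364), [2.6, 10.0])
  (np.int32(14), [550.7, 1.5], np.float64(-0.26), [1.7, 3.9])
  (np.int32(61), [519.8, 35.8], np.float64(-1.407), [2.5, 9.5])
3
  scene
  (np.int32(50), [597.3, 49.7], np.float64(-1.385), [3.0, 9.4])
  (np.int32(26), [557.6, 1.9], np.float64(-0.043), [2.3, 7.5])
  (np.int32(62), [522.0, 37.1], np.float64(-1.423), [3.0, 9.9])
4
  top
  (np.int32(49), [593.6, 31.0], np.float64(1.246), [2.3, 9.5])
  (np.int32(66), [559.5, 5.0], np.float64(-0.015), [3.0, 13.9])
  (np.int32(52), [521.7, 56.0], np.float64(1.198), [2.1, 10.0])
  (np.int32(25), [521.9, 23.6], np.float64(-0.86), [2.3, 4.6])
4
  scene
  (np.int32(73), [589.8, 24.8], np.float64(0.93), [4.0, 14.4])
  (np.int32(39), [538.2, 7.9], np.float64(-0.48), [2.9, 6.9])
  (np.int32(64), [523.7, 57.9], np.float64(1.232), [3.3, 9.7])
```

servo_tool:
  increments:
    - {"dx": -0.25,"dy": 0.09,"dz": 0,"ax": 0,"ay": 0,"az": -0.05,"claw": 1}
    - {"dx": -0.5,"dy": 0.19,"dz": 0,"ax": 0,"ay": 0,"az": -0.1,"claw": 1}
    - {"dx": -0.76,"dy": 0.3,"dz": 0,"ax": 0,"ay": 0,"az": -0.16,"claw": 1}
    - {"dx": -0.76,"dy": 0.3,"dz": 0,"ax": 0,"ay": 0,"az": -0.16,"claw": 1}
    - {"dx": -0.76,"dy": 0.3,"dz": 0,"ax": 0,"ay": 0,"az": -0.16,"claw": 1}

```text
clock: 4.67
eef_pos: [534.2, -4.0, 81.4]
tool_rot: [-1.571, -0.0, -2.462]
force: [0.5, 0.1, 0.4]
width: 0.0
```

```bash
python3 look.py 5; python3 slots.py 5
```

```text
{'clock': np.float64(4.667), 'eef_pos': array([534.231,  -3.96 ,  81.383]), 'tool_rot': array([-1.571, -0.   , -2.462]), 'force': array([0.523, 0.085, 0.367]), 'qpos': array([-0.036,  0.686, -0.013,  1.967,  0.018,  0.489, -0.953])}
top 421 [323.6 183.5] z79 [581.9 -23.6] z93 [579.  -21.2] ang -1.255 r 68.8
top 249 [316.6 202.2] z79 [535.3  -5.9] z93 [533.1  -3.7] ang -2.044 r 53.8
top 120 [296.3 192.9] z79 [557.3  43.6] z93 [554.7  45.1] ang 2.824 r 3.0
top 18 [306.2 213.7] z79 [506.8  19.7] z93 [504.9  21.6] ang -2.736 r 57.4
scene 23 [271.  172.8] z79 [642.3  73.8] z93 [630.7  76.1] ang 0.411 r 79.7
scene 667 [310.3 187.6] z79 [584.7 -16.8] z93 [574.  -13.1] ang -1.292 r 59.6
scene 101 [288.5 197.3] z79 [560.4  41.9] z93 [550.1  44.7] ang 3.072 r 7.5
scene 26 [314.7 232.2] z79 [454.5  -1.8] z93 [445.9   1.7] ang -2.778 r 119.6
5
  top
  (np.int32(119), [569.6, 15.3], np.float64(0.383), [6.7, 22.8])
  (np.int32(53), [524.8, 62.8], np.float64(1.053), [2.3, 9.9])
  (np.int32(29), [520.4, 32.3], np.float64(-0.881), [2.6, 4.5])
5
  scene
  (np.int32(44), [592.1, 30.3], np.float64(0.603), [4.1, 9.3])
  (np.int32(41), [532.3, 12.4], np.float64(-0.554), [3.3, 6.2])
  (np.int32(64), [526.6, 63.6], np.float64(1.072), [3.2, 9.9])
```

View pics/l5.png

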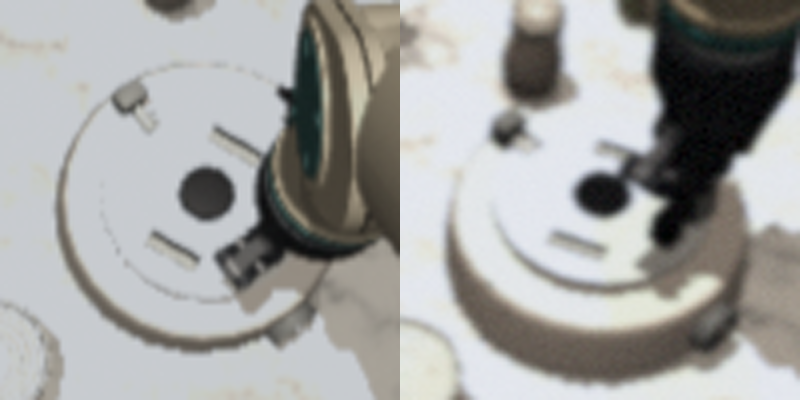

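Run:
```python
from h import *
A=[]
for v in('top','scene'):
    d=pickle.load(open(v+'5.pkl','rb'));c=proj(d,np.array([604,80,74.]));x,y=int(c[0])-14,int(c[1])-12
    im=cv2.resize(d['color'][y:y+30,x:x+30,::-1],(390,390),interpolation=cv2.INTER_CUBIC);A.append(im)
    print(v,x,y)
    for th in (0.62,0.67,0.72):
        print([np.round((np.array(proj(d,np.array([557.6+r*np.cos(th),44.2+r*np.sin(th),h])))-[x,y])*13+6) for r,h in((58,68),(51,74),(64,74),(77,82))])
cv2.imwrite('pics/k5.png',np.hstack(A))
```

```text
top 267 162
[array([200., 170.]), array([224., 193.]), array([184., 138.]), array([147.,  73.])]
[array([188., 179.]), array([213., 201.]), array([171., 148.]), array([131.,  85.])]
[array([176., 189.]), array([203., 209.]), array([158., 158.]), array([115.,  97.])]
scene 256 173
[array([204., 189.]), array([231., 192.]), array([184., 152.]), array([140.,  87.])]
[array([193., 197.]), array([221., 199.]), array([172., 161.]), array([126.,  97.])]
[array([183., 206.]), array([212., 206.]), array([161., 170.]), array([112., 108.])]
```

View pics/k5.png

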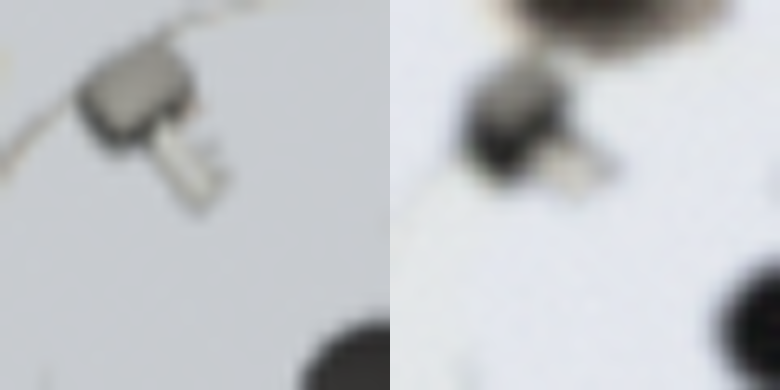

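Run:
```python
from h import *
A=[]
for k in '045':
  r=[]
  for v in('top','scene'):
    d=pickle.load(open(v+k+'.pkl','rb'));c=proj(d,np.array([580,76,74.]))
    x,y=int(c[0])-22,int(c[1])-18
    g=d['color'].astype(float).mean(2)[y:y+36,x:x+40]
    im=np.clip((g-130)/(235-130)*255,0,255) if v=='scene' else np.clip((g-130)/(205-130)*255,0,255)
    im=cv2.resize(im.astype(np.uint8),(265,239),interpolation=cv2.INTER_NEAREST)
    r.append(im)
  A.append(np.vstack(r))
cv2.imwrite('pics/kk.png',np.hstack(A))
```

```text
(no output)
```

View pics/kk.png

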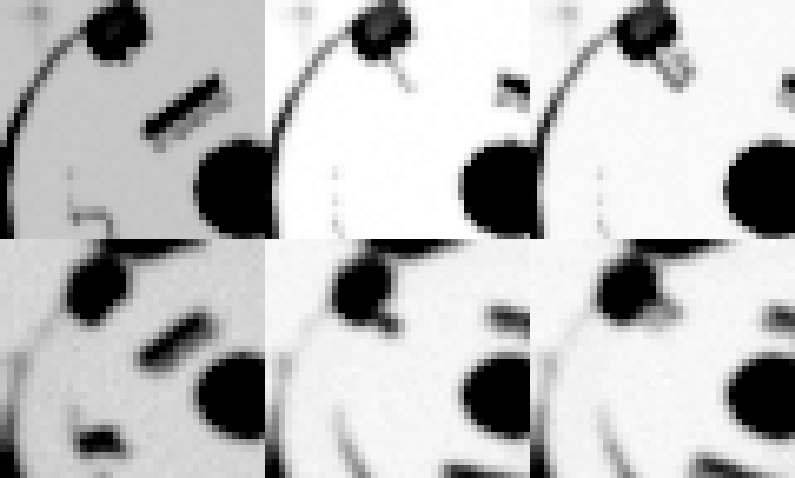

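Run:
```python
from h import *
A=np.array([557.6,44.2]);ph=0.67
e=np.array([np.cos(ph),np.sin(ph)]);n=np.array([-e[1],e[0]])
im=[]
for v in ('top','scene'):
  for k in '45':
    d=pickle.load(open(v+k+'.pkl','rb'));g=d['color'].astype(np.float32).mean(2)
    # rectify plane z=72 in key frame: cols tangential +16..-16 (clockwise right), rows radial 84->44
    T=np.arange(16,-16,-.25);R=np.arange(84,44,-.25)
    mx=np.zeros((len(R),len(T)),np.float32);my=mx.copy()
    for i,r in enumerate(R):
        for j,t in enumerate(T):
            p=A+r*e+t*n;mx[i,j],my[i,j]=proj(d,np.array([p[0],p[1],72]))
    q=cv2.remap(g,mx,my,cv2.INTER_CUBIC)
    if v=='top':
        print(k);print('t  ',T[::8])
        for r in (66,64,62,60,58,56,54,52,50): print(r,q[int((84-r)*4)][::8].round().astype(int))
    q=np.clip((q-110)/((210 if v=='top' else 240)-110)*255,0,255)
    im.append(cv2.resize(q.astype(np.uint8),None,fx=1.5,fy=1.5))
cv2.imwrite('pics/rect.png',np.hstack(im))
```

```text
4
t   [ 16.  14.  12.  10.   8.   6.   4.   2.   0.  -2.  -4.  -6.  -8. -10.
 -12. -14.]
66 [205 205 206 201 203 191 160 160 193 184 174 179 182 192 200 205]
64 [205 205 205 206 204 199 181 184 197 199 200 201 203 202 205 204]
62 [205 205 205 205 206 202 189 192 203 204 205 205 205 205 205 205]
60 [205 205 205 205 205 202 191 196 203 205 205 205 205 205 205 205]
58 [205 205 205 205 205 198 183 193 204 205 205 205 205 205 205 205]
56 [205 205 205 205 203 193 185 198 205 205 205 205 205 205 205 205]
54 [205 205 205 205 205 195 190 198 203 205 205 205 205 205 205 205]
52 [205 205 205 205 204 195 189 197 203 205 205 205 205 205 205 205]
50 [205 205 205 205 205 202 198 200 204 205 205 205 205 205 205 205]
5
t   [ 16.  14.  12.  10.   8.   6.   4.   2.   0.  -2.  -4.  -6.  -8. -10.
 -12. -14.]
66 [203 204 205 200 201 189 158 156 190 182 171 176 181 190 198 203]
64 [203 204 203 204 203 199 174 172 190 191 190 195 200 201 203 203]
62 [203 203 203 203 205 198 174 172 190 187 183 189 196 201 203 203]
60 [203 203 203 203 204 199 175 172 188 184 175 177 187 199 203 203]
58 [203 204 203 203 204 197 172 172 189 184 177 182 191 203 203 203]
56 [203 204 203 203 202 192 171 171 186 180 172 186 199 202 203 203]
54 [203 203 203 203 204 193 173 167 179 171 166 181 197 203 203 203]
52 [204 203 203 203 203 196 177 168 171 176 182 190 202 203 203 204]
50 [204 203 203 203 204 201 189 186 191 194 198 201 203 204 203 204]
```

View pics/rect.png

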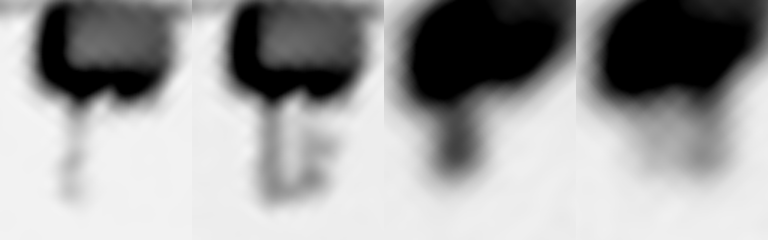

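servo_tool:
  increments:
    - {"dx": 0.5,"dy": -0.6,"dz": 0,"ax": 0,"ay": 0,"az": 0,"claw": 1}
    - {"dx": 1.0,"dy": -1.2,"dz": 0,"ax": 0,"ay": 0,"az": 0,"claw": 1}
    - {"dx": 1.0,"dy": -1.2,"dz": 2,"ax": 0,"ay": 0,"az": 0,"claw": 1}
    - {"dx": 1.0,"dy": -1.2,"dz": 4,"ax": 0,"ay": 0,"az": 0,"claw": 1}
    - {"dx": 1.5,"dy": 1.5,"dz": 4,"ax": 0,"ay": 0,"az": 0,"claw": 1}
    - {"dx": 2.3,"dy": 4.6,"dz": 4,"ax": 0,"ay": 0,"az": 0,"claw": 1}
    - {"dx": 2.3,"dy": 4.6,"dz": 3,"ax": 0,"ay": 0,"az": 0,"claw": 1}
    - {"dx": 2.3,"dy": 4.6,"dz": 2.5,"ax": 0,"ay": 0,"az": 0,"claw": 1}

```text
clock: 5.43
eef_pos: [558.2, 43.9, 105.9]
tool_rot: [-1.571, 0.001, -2.461]
force: [0.1, -0.5, -0.6]
width: 0.0
```

```bash
python3 look.py 6; python3 slots.py 6
```

```text
{'clock': np.float64(5.433), 'eef_pos': array([558.197,  43.88 , 105.904]), 'tool_rot': array([-1.571e+00,  1.000e-03, -2.461e+00]), 'force': array([ 0.096, -0.533, -0.637]), 'qpos': array([-0.123,  0.671, -0.008,  1.885,  0.008,  0.585, -1.025])}
top 179 [298.9 175.2] z79 [601.7  36.9] z93 [598.6  38.5] ang -0.138 r 41.4
top 460 [306.1 194.4] z79 [554.1  19.5] z93 [551.6  21.4] ang -1.829 r 23.6
top 35 [286.7 202.6] z79 [533.2  66.9] z93 [530.9  68.2] ang 2.41 r 35.9
top 34 [309.4 207.2] z79 [522.7  11.8] z93 [520.6  13.7] ang -2.453 r 48.0
scene 39 [271.9 174.5] z79 [636.7  72.1] z93 [625.2  74.4] ang 0.421 r 74.0
scene 466 [288.6 185. ] z79 [598.6  35.6] z93 [587.6  38.5] ang -0.188 r 30.6
scene 62 [302.7 206.2] z79 [530.3  12.3] z93 [520.5  15.6] ang -2.485 r 46.9
scene 38 [315.7 230.1] z79 [460.   -5.3] z93 [451.2  -1.8] ang -2.733 r 115.9
6
  top
  (np.int32(42), [586.4, 61.8], np.float64(-0.041), [2.8, 9.7])
  (np.int32(37), [557.3, 12.2], np.float64(-1.331), [2.6, 6.6])
  (np.int32(33), [551.0, 83.1], np.float64(-0.482), [3.0, 4.9])
  (np.int32(74), [525.9, 63.4], np.float64(0.716), [4.6, 10.0])
  (np.int32(20), [527.2, 14.4], np.float64(-0.802), [1.9, 4.8])
6
  scene
  (np.int32(59), [535.7, 11.8], np.float64(-0.513), [4.0, 7.1])
  (np.int32(66), [527.5, 64.8], np.float64(1.004), [3.5, 8.5])
```

View pics/l6.png

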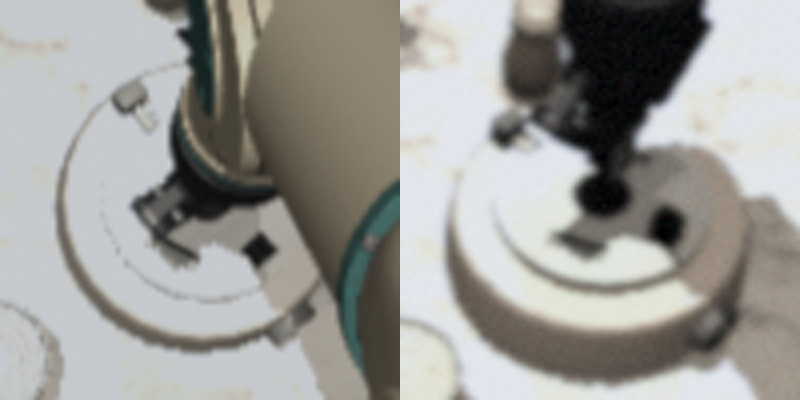

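servo_tool:
  increments:
    - {"dx": 0,"dy": 0,"dz": -1.2,"ax": 0,"ay": 0,"az": 0,"claw": 1}
    - {"dx": 0,"dy": 0,"dz": -2.2,"ax": 0,"ay": 0,"az": 0,"claw": 1}
    - {"dx": 0,"dy": 0,"dz": -2.6,"ax": 0,"ay": 0,"az": 0,"claw": 1}
    - {"dx": 0,"dy": 0,"dz": -2.8,"ax": 0,"ay": 0,"az": 0,"claw": 1}
    - {"dx": 0,"dy": 0,"dz": -2.9,"ax": 0,"ay": 0,"az": 0,"claw": 1}
    - {"dx": 0,"dy": 0,"dz": -3.0,"ax": 0,"ay": 0,"az": 0,"claw": 1}
    - {"dx": 0,"dy": 0,"dz": -3.1,"ax": 0,"ay": 0,"az": 0,"claw": 1}
    - {"dx": 0,"dy": 0,"dz": -3.1,"ax": 0,"ay": 0,"az": 0,"claw": 1}

```text
clock: 6.2
eef_pos: [556.5, 40.4, 75.7]
tool_rot: [-1.571, -0.002, -2.466]
force: [-1.8, -2.2, 3.9]
width: 0.0
```

servo_tool:
  increments:
    - {"dx": 0,"dy": 0,"dz": -0.1,"ax": 0,"ay": 0,"az": 0,"claw": 1}
    - {"dx": 0,"dy": 0,"dz": -0.2,"ax": 0,"ay": 0,"az": 0,"claw": 1}
    - {"dx": 0,"dy": 0,"dz": -0.3,"ax": 0,"ay": 0,"az": 0,"claw": 1}
    - {"dx": 0,"dy": 0,"dz": -0.4,"ax": 0,"ay": 0,"az": 0,"claw": 1}
    - {"dx": 0,"dy": 0,"dz": -0.5,"ax": 0,"ay": 0,"az": 0,"claw": 1}
    - {"dx": 0,"dy": 0,"dz": -0.5,"ax": 0,"ay": 0,"az": 0,"claw": 1}

```text
clock: 6.7
eef_pos: [556.5, 40.4, 71.0]
tool_rot: [-1.571, -0.002, -2.466]
force: [-2.8, -2.1, 7.0]
width: 0.1
```

servo_tool:
  increments:
    - {"dx": 0,"dy": 0,"dz": -0.1,"ax": 0,"ay": 0,"az": 0,"claw": 1}
    - {"dx": 0,"dy": 0,"dz": -0.2,"ax": 0,"ay": 0,"az": 0,"claw": 1}
    - {"dx": 0,"dy": 0,"dz": -0.3,"ax": 0,"ay": 0,"az": 0,"claw": 1}
    - {"dx": 0,"dy": 0,"dz": -0.3,"ax": 0,"ay": 0,"az": 0,"claw": 1}

```text
clock: 7.03
eef_pos: [556.6, 40.4, 70.6]
tool_rot: [-1.57, -0.002, -2.466]
force: [-9.2, -1.8, 30.8]
width: 0.1
```

servo_tool:
  increments:
    - {"dx": 0,"dy": 0,"dz": 0.5,"ax": 0,"ay": 0,"az": 0,"claw": 1}
    - {"dx": 0,"dy": 0,"dz": 1.5,"ax": 0,"ay": 0,"az": 0,"claw": 1}
    - {"dx": 0,"dy": 0,"dz": 4,"ax": 0,"ay": 0,"az": 0,"claw": 1}
    - {"dx": 0,"dy": 0,"dz": 8,"ax": 0,"ay": 0,"az": 0,"claw": 1}
    - {"dx": 0,"dy": 0,"dz": 12,"ax": 0,"ay": 0,"az": 0,"claw": 1}
    - {"dx": 0,"dy": -4,"dz": 15,"ax": 0,"ay": 0,"az": 0,"claw": 1}
    - {"dx": 0,"dy": -8,"dz": 16,"ax": 0,"ay": 0,"az": 0,"claw": 1}
    - {"dx": 0,"dy": -12,"dz": 16,"ax": 0,"ay": 0,"az": 0,"claw": 1}

```text
clock: 7.7
eef_pos: [559.6, -72.7, 231.1]
tool_rot: [-1.566, 0.006, -2.461]
force: [1.3, -0.0, -0.2]
width: -0.0
```

servo_tool:
  increments:
    - {"dx": -0.5,"dy": -4,"dz": 0,"ax": 0,"ay": 0,"az": 0,"claw": 1}
    - {"dx": -1,"dy": -8,"dz": 0,"ax": 0,"ay": 0,"az": 0,"claw": 1}
    - {"dx": -1.5,"dy": -12,"dz": 0,"ax": 0,"ay": 0,"az": 0,"claw": 1}
    - {"dx": -1.5,"dy": -12,"dz": 0,"ax": 0,"ay": 0,"az": 0,"claw": 1}
    - {"dx": -1.5,"dy": -12,"dz": 0,"ax": 0,"ay": 0,"az": 0,"claw": 1}

```text
clock: 8.12
eef_pos: [541.2, -196.5, 227.3]
tool_rot: [-1.57, -0.001, -2.472]
force: [0.8, 1.2, -0.2]
width: 0.2
```

```bash
python3 look.py 7
python3 - <<'E'
from h import *
cv2.imwrite('pics/full7.png',np.hstack([pickle.load(open(v+'7.pkl','rb'))['color'][60:320,100:500,::-1] for v in('top','scene')]))
for k in '07':
    a,b=[pickle.load(open(v+k+'.pkl','rb')) for v in('top','scene')]
    # boss triangulate
    B=[]
    for d,bx in((a,(280,312,180,208)),(b,(275,300,185,212))):
        B.append(max(blobs(d,bx,75),key=lambda t:t[0])[1])
    z=np.linspace(55,95,81);e=[np.linalg.norm(ray(a,*B[0],q)-ray(b,*B[1],q)) for q in z];print(k,B,z[np.argmin(e)],min(e))
E
```

```text
{'clock': np.float64(8.117), 'eef_pos': array([ 541.244, -196.471,  227.272]), 'tool_rot': array([-1.570e+00, -1.000e-03, -2.472e+00]), 'force': array([ 0.758,  1.203, -0.177]), 'qpos': array([ 0.297,  0.525,  0.003,  1.735, -0.   ,  0.881, -0.601])}
top 121 [296.  193.6] z79 [555.8  44.4] z93 [553.2  45.9] ang 2.769 r 4.7
top 32 [309.  207.5] z79 [521.9  12.9] z93 [519.8  14.8] ang -2.48 r 47.9
scene 26 [270.9 172.8] z79 [642.4  74. ] z93 [630.8  76.3] ang 0.414 r 79.9
scene 87 [287.3 200.2] z79 [552.2  46.3] z93 [542.  49.] ang 2.844 r 16.3
scene 43 [302.6 208.7] z79 [523.   13.9] z93 [513.3  17.1] ang -2.593 r 51.9
scene 27 [313.7 232.6] z79 [453.7   0.5] z93 [445.    3.9] ang -2.798 r 119.6
0 [array([296.31707317, 192.91056911]), array([287.62222222, 198.24444444])] 79.5 1.178476469179545
7 [array([295.95867769, 193.55371901]), array([287.33333333, 200.16091954])] 72.0 1.288146975676129
```

View pics/l7.png

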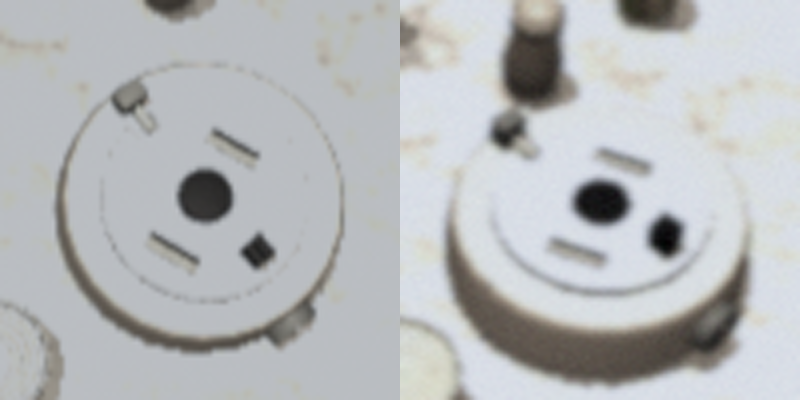

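View pics/full7.png

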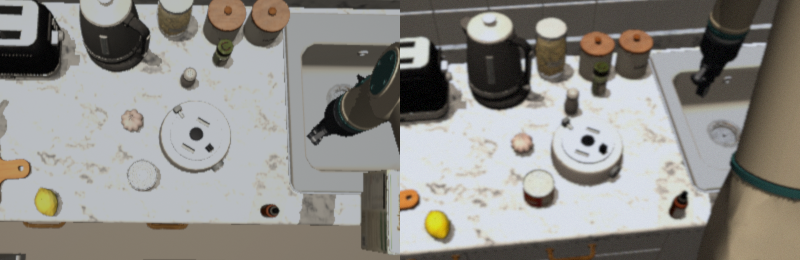

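```bash
python3 -c "
from cell import *
print(finish_job())"
```

```text
the job is handed in; nothing more can be done
None
```

The disc is turned so its notch sits over the key and pressed down fully. The hand is clear and the job is handed in, at about 8 s of the 48 s allowed.

- **Turning:** I shut the fingers and pushed the tab clockwise by about 1.17 rad with the outside of one finger. The tab direction then read −2.453 and −2.485 rad in the two views. That puts the notch at about 0.67 rad, matching the key's measured 0.67.
- **Pressing:** I pressed on the boss. The fingertip went past the height where the rim would have caught on the key and down to 70.6 mm (71 mm is home). The force rose from 7 N to 31 N over the last 0.4 mm, so it met the stop.
- **Final pictures:** The key shows in the notch, and the loose things look to be standing where they were; I checked this by eye only.
- **Disagreements:**
  - The boss height found from the two pictures fell only 7.5 mm (79.5 to 72.0), against 8 mm expected. That is within the camera error, and the stop force and fingertip height say it is home.
  - The fingertip read about 4 mm off the commanded y position while pressing, but it was still on the boss.
  - Slot angles in the disc's pattern gave total turns from 1.13 to 1.26 rad, so I relied on the tab and key positions instead.

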